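# Nest three saucepans with their handles fanned

## Task

Put the washed saucepans away as one nest: take the middle pan off its sloped drainer and set it down inside the large pan, then set the small pan inside the middle one, each sitting flat on the floor of the pan below. Fan the handles like a hand of cards, each about 40 degrees round from the one below and both turned the same way, so that every handle is clear of the others. Leave the large pan about where it stands, do not drop or bang the pans, and leave the other things on the bench alone.

Things in the scene. Friction and masses are not known exactly. Their poses are not given: they have to be found in the camera images.
- pan_large_center (a point): Large dark-steel saucepan, empty, flat base, flared side: rim diameter 170, base diameter 140, height 60, floor 4 thick, wall 3; 600 g nominal. This point: on its axis, half-way up (30 above the underside). z: pan axis, up out of its mouth; x: along the handle. Stands on the bench, handle roughly towards the robot.
- pan_large_grip (a point): on the axis of the large pan's straight black handle, 145 out from the pan axis, 72 above the pan's underside. Handle: along pan x, parallel to the rim plane, 16 wide (y), 12 tall, axis 12 above the rim, from 95 to 205 from the pan axis; a rising bracket joins it to the wall. Axes as the pan's.
- pan_mid_center (a point): Middle, copper-coloured saucepan, empty, flat base, flared side: rim diameter 136, base diameter 110, height 63, floor 4 thick, wall 3; 300 g nominal. This point: on its axis, half-way up (31.5 above the underside). z: pan axis, up out of its mouth; x: along the handle. Starts on its drainer, rolled 30 degrees about its level handle. Seated, its underside is 4 above that of the pan below, with about 11 mm sideways play; with handles in line it cannot seat.
- pan_mid_grip (a point): on the axis of the middle pan's straight black handle, 128 out from the pan axis, 75 above the pan's underside. Handle: along pan x, parallel to the rim plane, 16 wide (y), 12 tall, axis 12 above the rim, from 78 to 188 from the pan axis; a rising bracket joins it to the wall. Axes as the pan's.
- pan_small_center (a point): Small blue saucepan, empty, flat base, flared side: rim diameter 102, base diameter 80, height 66, floor 4 thick, wall 3; 200 g nominal. This point: on its axis, half-way up (33 above the underside). z: pan axis, up out of its mouth; x: along the handle. Starts on its drainer, rolled 30 degrees about its level handle. Seated, its underside is 4 above that of the pan below, with about 11 mm sideways play; with handles in line it cannot seat.
- pan_small_grip (a point): on the axis of the small pan's straight black handle, 111 out from the pan axis, 78 above the pan's underside. Handle: along pan x, parallel to the rim plane, 16 wide (y), 12 tall, axis 12 above the rim, from 61 to 171 from the pan axis; a rising bracket joins it to the wall. Axes as the pan's.
- stand_mid: fixed drainer under the middle pan, 110 (x) x 140 (y) mm; its slatted face slopes down 30 degrees towards its -y, 75 above the bench at mid-face, 115 at the high edge. Two green pins, 18 high, stop the pan at the low side; the pan's handle is level and points along the drainer's -x, towards the robot. The pan lifts off along its own axis. Origin: on the bench under the pan's base centre; z up.
- stand_small: the same kind of drainer under the small pan, 80 (x) x 110 (y) mm, but sloping down towards its +y; 75 high at mid-face, 107 at the high edge; handle along its -x, origin likewise. The two drainers stand left and right of the large pan, either way round.
- mug: bystander: white mug, 76 diameter, 85 high; origin: centre of the underside
- bowl: bystander: white bowl, 124 diameter, 55 high; origin: centre of the underside
- bottle: bystander: yellow bottle with red cap, 64 diameter, 190 high; origin: centre of the underside
- spatula: bystander: spatula lying on the bench between robot and pans, along its own x; origin on its underside

How it is judged:
By the outcome, as a careful person would: the job done as asked, in the order asked, and still so for the second after the job is handed in, with the robot touching nothing.
It also fails if it takes over 59 s, if anything falls off the work surface, if the arm or the gripper's body presses on something with over 40 N, if the wrist force passes 120 N, or if a joint passes its speed limit or range.

## Robot

A 7-joint arm with a two-finger parallel gripper is mounted at the origin on the work surface. World frame = base frame: x ahead of the robot, y to its left, z up, the work surface at z = 0. Lengths are in m, angles in degrees, forces in N, time in s.
With the tool pointing down it reaches from about 0.4 to 0.875 m from the base axis. Payload 6.5 kg.
Tool frame: the origin (TCP) lies midway between the tips of the shut fingers; the grasp point (between the pads) lies 19 mm behind it; z points along the fingers, y is the line along which they close (so a half turn about z gives the same grasp; the last joint's range is limited). The gripper opens to 85 mm and grips with 20 to 120 N. Pads are 22 mm wide; open, the fingers measure 114 mm over their backs; the gripper's body (76 mm by 85 mm) begins 54 mm behind the grasp point. The pads swing forward as they close: fully open they stand 13 mm farther back than shut.
Start: joints at [70.233, 30.733, -0.252, 88.115, 0.149, 61.152, -4.079], TCP at [0.179, -0.625, 0.231] pointing down, gripper open.
Joint ranges: [-154.64, 154.64], [-21.42, 123.67], [-72.66, 72.17], [13.99, 137.28], [-74.86, 254.86], [10.95, 109.41], [-158.01, 158.01]. Speed limits (degrees/s): [136.94, 136.94, 180, 180, 180, 180, 180].

## Interface

Orientations are given as a 3x3 rotation matrix whose columns are the frame's x, y, z axes.
In Python, from cell import arm gives the robot as it stands.
- The arm moves only by the tool drive_tool, never from a script. Its argument "targets" is a list that holds one entry, the list of rows, each a list of 7 numbers: the turn, a rotation vector about the world's x, y, z in degrees, then the shift along the world's x, y, z in mm, then the closure in counts, from 0 (fully open) to 255 (shut). In form: [[[ax, ay, az, tx, ty, tz, gripper], ...]]. A call has 1 to 5 rows; each row shifts and turns the commanded pose from where the row before left it; what a row does not reach is not made up. A row lasts 1/12 s, in which the tool goes at most 41.7 mm and 7.16 degrees, less where a joint would pass 70% of its speed; a pose out of reach is approached as far as the arm can. A call is refused whole if a number of a shift passes 41.7 or a number of a turn 7.16, either way. A call with a gripper value outside its range is refused whole. The fingers move at their own pace and stop on an object; "force" is the grip in N (left out, the last holds). Time passes only in rows, so rows that do not move let the fingers close. It gives the time, the measured TCP pose, the force, the opening and the grip force at its end, in the units of the state.
- arm.state(): the state, without advancing time (a new reading comes with each control period).
- arm.snapshot(name): name is "side" or "top" or "wrist"; returns the picture (384x512x3 uint8, red, green, blue); there is no depth.
- arm.camera_model(name): a dict with "fx", "fy", "cx", "cy" (pixels), "extrinsics" (4x4, takes a point from camera to world coordinates); the wrist camera has in their place "T_tool_cam" (4x4, takes a point from camera to tool coordinates, whose origin is the TCP and whose axes are the flange's). Camera axes: x right, y down, z forward; pixel columns grow to the right and rows downward; lengths in m; the calibration is good to about 2 mm. The wrist camera is an equidistant fisheye: a pixel r from the principal point sees the ray r / f radians off the axis. A picture is of the moment at which its call begins: read the wrist's pose just before it. camera_model takes no time and is no camera call.
- arm.hand_in(): hands the job in; it is judged then, once.
Trained networks look in the newest picture that a camera, given by its name, has taken for a name from the list of things; names that differ only in an ending like _2 or _b are one class to them, and where a whole thing is asked for, a point or a joint stands for the part that bears it (a point fixed in the world has none). Each returns a list of dicts, best first, with "score" (0 to 1); they miss things now and then, are a little off and sometimes report something else, mostly with a low value. They report only what shows in the picture. A call takes as long as a camera call.
- arm.recognise(camera, query): "centre" ([x, y, z] in m, in world coordinates, good to about 4 mm: the middle of the surface that is visible of it).
- arm.trace(camera, query): "mask" (384x512 bool, what is visible of it).
The state is a dict: "time": time; "qpos": joint angles; "qvel": joint speeds; "tau": joint torques, N m; "tool_pos": TCP position; "tool_rot": TCP orientation; "force": force on the tool from outside, world axes, zero at the start; "torque": the same for the moment, N m; "gripper_width": finger opening in m; "gripper_force": force on a finger pad.
Only numpy, scipy, OpenCV 4.12 (cv2) and the standard library are available. Lean on these libraries where they do the work, as an engineer would, in place of code of your own. Each camera call takes 0.05 s, during which the arm holds its last target. There are 200 camera calls.

## Working session

There is one attempt and no reset: what is moved stays moved. The work goes in short steps, Python scripts to look and compute and a tool call to move; the robot and the scene stay as the last step left them, time stands still between calls to the robot, and variables do not carry over. Pictures are saved under pics/ and viewed, at most 10 in all, crops included, and the job is handed in when it is done.

Besides the shell and the picture viewer there is one more tool, called as a command line: name --argument value ..., lists and objects as JSON in quotes. drive_tool: Moves the arm, as the interface text tells. Its arguments: {"type":"object","properties":{"targets":{"type":"array"},"force":{"type":"number"}},"required":["targets"]}

```bash
mkdir -p pics; ls
cat > h.py <<'E'
import numpy as np, cv2
from cell import arm
from scipy.spatial.transform import Rotation as R
def snap(n,f=None):
    im=arm.snapshot(n)
    if f: cv2.imwrite('pics/'+f,im[:,:,::-1])
    return im
def ray(n,uv):
    m=arm.camera_model(n);T=np.array(m['extrinsics'])
    d=np.array([(uv[0]-m['cx'])/m['fx'],(uv[1]-m['cy'])/m['fy'],1]);d=T[:3,:3]@d
    return T[:3,3],d/np.linalg.norm(d)
def onz(n,uv,z):
    o,d=ray(n,uv);return o+d*(z-o[2])/d[2]
def proj(n,P):
    m=arm.camera_model(n);T=np.linalg.inv(np.array(m['extrinsics']));p=(T[:3,:3]@np.atleast_2d(P).T).T+T[:3,3]
    return np.c_[p[:,0]/p[:,2]*m['fx']+m['cx'],p[:,1]/p[:,2]*m['fy']+m['cy']]
def tri(a,b):
    (o1,d1),(o2,d2)=a,b
    s=np.linalg.lstsq(np.c_[d1,-d2],o2-o1,rcond=None)[0];p,q=o1+d1*s[0],o2+d2*s[1];return (p+q)/2,np.linalg.norm(p-q)
E
python3 - <<'E'
from h import *
np.set_printoptions(precision=3,suppress=True)
a=snap('top','top0.png');b=snap('side','side0.png')
for c in('top','side'):
    print(np.array(arm.camera_model(c)['extrinsics']),arm.camera_model(c)['fx'])
    for q in ['pan_large_center','pan_large_grip','pan_mid_center','pan_mid_grip','pan_small_center','pan_small_grip','stand_mid','stand_small','mug','bowl','bottle','spatula']:
        print(c,q,[(np.round(r['centre'],3).tolist(),round(r['score'],2)) for r in arm.recognise(c,q)[:2]])
s=arm.state();print(s['time'],s['tool_pos'],s['tool_rot'],s['gripper_width'])
E
```

```text
pics
[[-0.001 -0.996  0.09   0.52 ]
 [-1.    -0.001 -0.021  0.002]
 [ 0.021 -0.09  -0.996  1.019]
 [ 0.     0.     0.     1.   ]] 386.0759710027784
top pan_large_center [([0.617, 0.005, 0.001], 0.85)]
top pan_large_grip [([0.617, 0.005, 0.004], 0.94)]
top pan_mid_center [([0.537, 0.293, 0.092], 0.59)]
top pan_mid_grip [([0.542, 0.295, 0.091], 0.61)]
top pan_small_center [([0.578, -0.251, 0.092], 0.66), ([0.54, 0.296, 0.091], 0.57)]
top pan_small_grip [([0.579, -0.248, 0.091], 0.76)]
top stand_mid [([0.56, 0.371, 0.109], 0.91)]
top stand_small [([0.568, -0.322, 0.1], 0.91)]
top mug [([0.766, 0.14, 0.034], 0.84)]
top bowl [([0.789, -0.214, 0.024], 0.67), ([0.616, 0.003, 0.006], 0.5)]
top bottle [([0.796, 0.026, 0.127], 0.78)]
top spatula [([0.367, 0.072, -0.0], 0.73)]
[[-0.947 -0.175  0.268  0.327]
 [-0.321  0.536 -0.781  0.717]
 [-0.007 -0.826 -0.564  0.656]
 [ 0.     0.     0.     1.   ]] 365.0059858889866
side pan_large_center [([0.616, -0.017, 0.031], 0.59)]
side pan_large_grip [([0.621, -0.016, 0.03], 0.72), ([0.53, 0.371, 0.069], 0.6)]
side pan_mid_center [([0.533, 0.304, 0.12], 0.93)]
side pan_mid_grip [([0.536, 0.306, 0.116], 0.86), ([0.784, -0.232, 0.038], 0.25)]
side pan_small_center [([0.581, -0.268, 0.118], 0.94)]
side pan_small_grip [([0.583, -0.265, 0.118], 0.68)]
side stand_mid [([0.53, 0.374, 0.07], 0.93)]
side stand_small [([0.565, -0.24, 0.037], 0.67)]
side mug [([0.368, 0.081, 0.0], 0.62), ([0.752, 0.16, 0.056], 0.58)]
side bowl [([0.783, -0.23, 0.038], 0.7)]
side bottle [([0.795, 0.042, 0.105], 0.61)]
side spatula [([0.369, 0.084, 0.002], 0.69), ([0.562, -0.24, 0.039], 0.61)]
1.3 [ 0.179 -0.625  0.231] [[ 0.961  0.275 -0.   ]
 [ 0.275 -0.961 -0.   ]
 [-0.     0.    -1.   ]] 0.08518979168619044
```

```bash
python3 -c "
import cv2,numpy as np
a=cv2.imread('pics/top0.png');b=cv2.imread('pics/side0.png')
cv2.imwrite('pics/both0.png',cv2.resize(np.hstack([a,b]),(800,300),interpolation=cv2.INTER_AREA))"
```

```text
(no output)
```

View pics/top0.png

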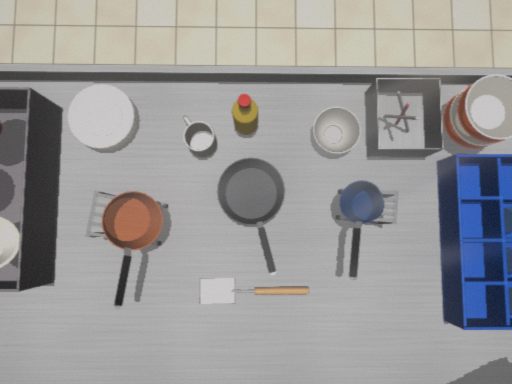

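View pics/side0.png

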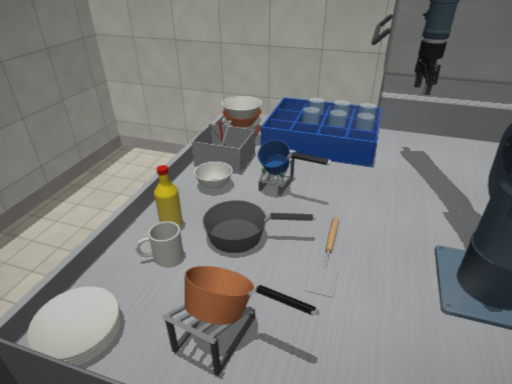

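The top view has the copper pan at (132,220) with handle to (122,300), the large pan at (251,192) with handle to (270,270), and the blue pan at (362,202) with handle to (354,275). The side view agrees, and the spatula lies at (265,291) in the top view. Next I fit the pan models to the masks in both views.

```bash
cat > fit.py <<'E'
from h import *
from scipy.optimize import minimize
S={'large':(85,70,60,95,205),'mid':(68,55,63,78,188),'small':(51,40,66,61,171)}
def parts(n):
    r,b,h,h0,h1=S[n];t=np.linspace(0,2*np.pi,60)
    body=np.r_[np.c_[r*np.cos(t),r*np.sin(t),0*t+h],np.c_[b*np.cos(t),b*np.sin(t),0*t]]
    hd=np.array([[x,y,z] for x in(h0,h1) for y in(-8,8) for z in(h+6,h+18)],float)
    br=np.array([[x,y,z] for x,z0,z1 in((r-2,h-14,h-2),(h0+4,h+6,h+18)) for y in(-6,6) for z in(z0,z1)],float)
    return [body/1e3,hd/1e3,br/1e3]
def rot(yaw,roll): return (R.from_euler('z',yaw,degrees=True)*R.from_euler('x',roll,degrees=True)).as_matrix()
def sil(n,cam,p):
    m=np.zeros((384*4,512*4),np.uint8);Rm=rot(p[3],p[4])
    for q in parts(n):
        uv=proj(cam,q@Rm.T+p[:3]);cv2.fillConvexPoly(m,cv2.convexHull(np.round((uv+.5)*4*16-8).astype(np.int32)),255,shift=4)
    return cv2.resize(m,(512,384),interpolation=cv2.INTER_AREA)/255.
def fit(n,masks,p0,free=(0,1,2,3,4),step=(.01,.01,.006,4,3)):
    free=list(free);p0=np.array(p0,float);sc=np.array(step)[free]
    def f(v):
        p=p0.copy();p[free]+=v*sc
        return sum(np.abs(sil(n,c,p)-m).sum()/m.sum() for c,m in masks.items())
    v=np.zeros(len(free))
    for k in range(3):
        s=np.vstack([v]+[v+e*(1,.5,.3)[k]*(-1)**k for e in np.eye(len(free))])
        r=minimize(f,v,method='Nelder-Mead',options=dict(initial_simplex=s,xatol=.01,fatol=1e-4,maxiter=300));v=r.x
    p=p0.copy();p[free]+=v*sc;return p,r.fun
E
python3 - <<'E'
from fit import *
np.set_printoptions(precision=4,suppress=True)
snap('top');snap('side')
G={'large':(.617,.003,0,190,0),'mid':(.54,.33,.075,175,30),'small':(.575,-.28,.075,178,-30)}
vis=[]
M={}
for n in G:
    M[n]={}
    for c in('top','side'):
        r=arm.trace(c,f'pan_{n}_center');k=[x for x in r if x['score']>.3]
        print(n,c,[(round(x['score'],2),int(x['mask'].sum()),np.argwhere(x['mask']).mean(0).round()) for x in r[:3]])
        M[n][c]=k[0]['mask'].astype(float)
import pickle;pickle.dump(M,open('m.pkl','wb'))
ov={c:cv2.imread(f'pics/{c}0.png') for c in('top','side')}
for n in G:
    g=np.array(G[n],float)
    # our roll is about pan x (handle, towards -x): sign: pan y = -world y
    for roll in ([0] if n=='large' else [30,-30]):
        g[4]=roll
        p,e=fit(n,M[n],g);print(n,p,round(e,3))
E
```

```text
large top [(0.67, 3793, array([196., 251.]))]
large side [(0.6, 3028, array([224., 240.])), (0.31, 1171, array([157., 282.])), (0.28, 3897, array([295., 227.]))]
mid top [(0.71, 853, array([114., 244.])), (0.66, 3242, array([228., 130.])), (0.21, 3863, array([196., 252.]))]
mid side [(0.8, 3720, array([295., 225.])), (0.35, 1114, array([199., 167.]))]
small top [(0.72, 2065, array([213., 359.]))]
small side [(0.64, 1099, array([157., 280.])), (0.51, 1046, array([270., 324.]))]
large [  0.622    0.0129   0.0009 194.1994  -2.3334] 0.114Traceback (most recent call last):
  File "<stdin>", line 20, in <module>
  File "fit.py", line 24, in fit
    r=minimize(f,v,method='Nelder-Mead',options=dict(initial_simplex=s,xatol=.01,fatol=1e-4,maxiter=300));v=r.x
    res = _minimize_neldermead(fun, x0, args, callback, bounds=bounds,
                               **options)
    fxr = func(xr)
    fx = function(np.copy(x), *(wrapper_args + args))
  File "fit.py", line 20, in f
    return sum(np.abs(sil(n,c,p)-m).sum()/m.sum() for c,m in masks.items())
  File "fit.py", line 20, in <genexpr>
    return sum(np.abs(sil(n,c,p)-m).sum()/m.sum() for c,m in masks.items())
                      ~~~^^^^^^^
  File "fit.py", line 14, in sil
    uv=proj(cam,q@Rm.T+p[:3]);cv2.fillConvexPoly(m,cv2.convexHull(np.round((uv+.5)*4*16-8).astype(np.int32)),255,shift=4)
  File "h.py", line 15, in proj
    m=arm.camera_model(n);T=np.linalg.inv(np.array(m['extrinsics']));p=(T[:3,:3]@np.atleast_2d(P).T).T+T[:3,3]
ValueError: time passes only in moves, steps and waits
```

```bash
sed -i 's/^def snap/import functools\n@functools.cache\ndef cm(n): return arm.camera_model(n)\ndef snap/; s/m=arm.camera_model(n);T/m=cm(n);T/' h.py
python3 - <<'E'
from fit import *
import pickle
np.set_printoptions(precision=4,suppress=True)
M=pickle.load(open('m.pkl','rb'))
M['mid']['top']=[x for x in arm.trace('top','pan_mid_center') if x['mask'].sum()>2000][0]['mask'].astype(float)
pickle.dump(M,open('m.pkl','wb'))
ov={c:cv2.imread(f'pics/{c}0.png') for c in('top','side')}
G={'large':(.617,.003,0,190,0),'mid':(.54,.33,.075,175,30),'small':(.575,-.28,.075,178,-30)}
for n in G:
    best=None
    for roll in ([0] if n=='large' else [30,-30]):
        g=np.array(G[n],float);g[4]=roll
        p,e=fit(n,M[n],g);print(n,p,round(e,3))
        if best is None or e<best[1]: best=(p,e)
    for c in ov:
        k=(sil(n,c,best[0])>.5).astype(np.uint8)
        cv2.drawContours(ov[c],cv2.findContours(k,0,2)[0],-1,(0,255,0),1)
a=np.hstack([ov['top'][80:330,80:430],ov['side'][120:370,140:390]])
cv2.imwrite('pics/fit.png',cv2.resize(a,(800,333)))
E
```

```text
large [  0.622    0.0129   0.0009 194.1994  -2.3334] 0.114
mid [  0.5513   0.3127   0.0777 170.5173 -33.0024] 0.139
mid [  0.5511   0.3122   0.0771 170.5916 -32.5553] 0.138
small [  0.5853  -0.2781   0.0746 174.6372  32.2651] 0.182
small [  0.5851  -0.2742   0.0741 173.7418  28.0114] 0.198
```

View pics/fit.png

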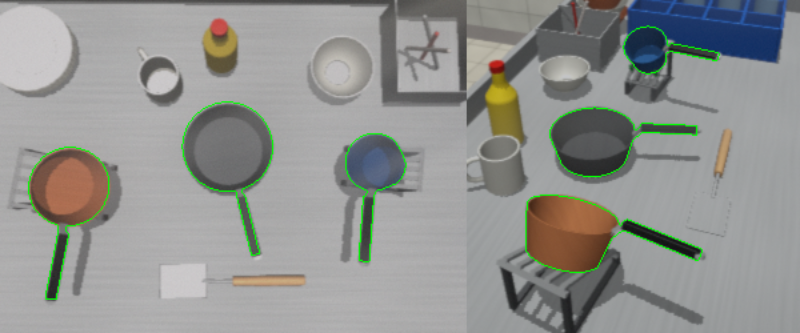

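The green outlines sit on all three pans in both views, with heights close to those in the text: large pan 0.9 mm, drainers 75–77 mm. I'll fix the rolls at ±30° and work out the grasp targets.

```bash
cat > plan.py <<'E'
from fit import *
np.set_printoptions(precision=1,suppress=True)
GR={'large':(.145,.072),'mid':(.118,.075),'small':(.106,.078)}
def grasp(n,p,up=0,ahead=.018):
    Rm=rot(p[3],p[4]);g=np.array(p[:3])+Rm@[GR[n][0],0,GR[n][1]]
    Rt=Rm@np.diag([1,-1,-1.]);return g+Rt[:,2]*(ahead-up),Rt
def legs(wps):
    s=arm.state();P=np.array(s['tool_pos']);Q=np.array(s['tool_rot'])
    print('t',round(s['time'],2),'pos',P*1e3,'w',s['gripper_width'],'F',s['force'],'j7',s['qpos'])
    for p,r in wps:
        w=np.degrees(R.from_matrix(r@Q.T).as_rotvec());d=(np.array(p)-P)*1e3
        k=int(np.ceil(max(np.linalg.norm(w)/7.1,np.linalg.norm(d)/41)))
        print('rot',w,'shift',d,'rows',k,'per row',w/max(k,1),d/max(k,1));P,Q=np.array(p),r
E
python3 - <<'E'
from plan import *
import pickle
M=pickle.load(open('m.pkl','rb'));F={}
for n,g,fr in (('large',(.622,.013,0.0,194.2,0),(0,1,3)),('mid',(.551,.312,.077,170.6,-30),(0,1,2,3)),('small',(.585,-.277,.0745,174.3,30),(0,1,2,3))):
    F[n],e=fit(n,M[n],g,fr);print(n,F[n]*[1e3,1e3,1e3,1,1],round(e,3),'grip TCP',grasp(n,F[n])[0]*1e3)
pickle.dump(F,open('f.pkl','wb'))
gp,gr=grasp('mid',F['mid'],.1)
lv=rot(F['mid'][3],0)@np.diag([1,-1,-1.])
s=arm.state();print(s['tool_rot'])
legs([([.25,-.6,.35],R.from_euler('z',10,degrees=True).as_matrix()@s['tool_rot']),([.5,-.3,.4],R.from_euler('z',60,degrees=True).as_matrix()@s['tool_rot']),([.5,.05,.4],R.from_euler('z',120,degrees=True).as_matrix()@s['tool_rot']),([.43,.2,.38],lv),(gp,gr),grasp('mid',F['mid'],0)])
E
```

```text
large [622.4  11.    0.  194.7   0. ] 0.117 grip TCP [482.2 -25.8  54. ]
mid [550.8 310.1  74.9 170.8 -30. ] 0.156 grip TCP [429.8 300.8 124.2]
small [ 585.2 -276.2   74.7  174.1   30. ] 0.187 grip TCP [ 482.8 -235.4  126.6]
[[ 1.   0.3 -0. ]
 [ 0.3 -1.  -0. ]
 [-0.   0.  -1. ]]
t 1.75 pos [ 178.9 -624.9  231.3] w 0.08549101982162753 F [-0.  -0.4  0.2] j7 [70.2 30.7 -0.3 88.1  0.1 61.2 -4.1]
rot [-0.  0. 10.] shift [ 71.1  24.9 118.7] rows 4 per row [-0.   0.   2.5] [17.8  6.2 29.7]
rot [-0.  0. 50.] shift [250. 300.  50.] rows 10 per row [-0.  0.  5.] [25. 30.  5.]
rot [-0. -0. 60.] shift [  0. 350.   0.] rows 9 per row [-0.  -0.   6.7] [ 0.  38.9  0. ]
rot [-0.   0.  34.8] shift [-70. 150. -20.] rows 5 per row [-0.  0.  7.] [-14.  30.  -4.]
rot [29.6 -4.8 -0. ] shift [  -8.2   51.4 -169.2] rows 5 per row [ 5.9 -1.  -0. ] [ -1.6  10.3 -33.8]
rot [0. 0. 0.] shift [  8.   49.4 -86.6] rows 3 per row [0. 0. 0.] [  2.7  16.5 -28.9]
```

drive_tool --targets '[[[0,0,2.5,18,6,30,100],[0,0,2.5,18,6,30,100],[0,0,2.5,18,6,30,100],[0,0,2.5,18,6,30,100],[0,0,5,25,30,5,100]]]' --force 100

```text
time: 2.17
tool_pos: [0.275, -0.5758, 0.3619]
tool_rot: [[0.859, 0.512, 0.002], [0.512, -0.859, -0.01], [-0.003, 0.01, -1.0]]
force: [0.1, -0.8, 1.0]
gripper_width: 0.0517
gripper_force: 0.0
```

drive_tool --targets '[[[0,0,5,25,30,5,100],[0,0,5,25,30,5,100],[0,0,5,25,30,5,100],[0,0,5,25,30,5,100],[0,0,5,25,30,5,100]]]'

```text
time: 2.58
tool_pos: [0.4018, -0.4193, 0.3818]
tool_rot: [[0.556, 0.831, 0.0], [0.831, -0.556, -0.0], [-0.0, 0.0, -1.0]]
force: [-0.2, -0.3, 0.7]
gripper_width: 0.0518
gripper_force: 0.0
```

drive_tool --targets '[[[0,0,5,25,30,5,100],[0,0,5,25,30,5,100],[0,0,5,25,30,5,100],[0,0,5,25,30,5,100],[0,0,0,0,0,0,100]]]'

```text
time: 3.0
tool_pos: [0.5067, -0.292, 0.4027]
tool_rot: [[0.226, 0.974, 0.005], [0.974, -0.226, 0.004], [0.005, 0.004, -1.0]]
force: [-0.2, 1.4, 0.4]
gripper_width: 0.052
gripper_force: 0.0
```

drive_tool --targets '[[[0,0,6,0,35,0,100],[0,0,6,0,35,0,100],[0,0,6,0,35,0,100],[0,0,6,0,35,0,100],[0,0,6,0,35,0,100]]]'

```text
time: 3.42
tool_pos: [0.5005, -0.1245, 0.4014]
tool_rot: [[-0.279, 0.96, 0.0], [0.96, 0.279, -0.0], [-0.0, 0.0, -1.0]]
force: [0.8, -0.4, -0.5]
gripper_width: 0.0523
gripper_force: 0.0
```

drive_tool --targets '[[[0,0,6,0,35,0,100],[0,0,6,0,35,0,100],[0,0,6,0,35,0,100],[0,0,6,0,35,0,100],[0,0,6,0,35,0,100]]]'

```text
time: 3.83
tool_pos: [0.5005, 0.0504, 0.4015]
tool_rot: [[-0.722, 0.692, 0.001], [0.692, 0.722, -0.001], [-0.001, 0.0, -1.0]]
force: [2.1, 0.2, -0.3]
gripper_width: 0.0517
gripper_force: 0.0
```

drive_tool --targets '[[[0,0,5,-10,20,-3,100],[0,0,5,-12,25,-3,100],[0,0,5,-12,25,-3,100],[0,0,5,-12,25,-3,100],[0,0,0,0,0,0,100]]]'

```text
time: 4.25
tool_pos: [0.4519, 0.1495, 0.3894]
tool_rot: [[-0.918, 0.396, -0.001], [0.396, 0.918, 0.002], [0.001, 0.001, -1.0]]
force: [-0.4, 0.4, 0.1]
gripper_width: 0.0521
gripper_force: 0.0
```

Run:
```python
from plan import *
import pickle
F=pickle.load(open('f.pkl','rb'))
legs([grasp('mid',F['mid'],.08),grasp('mid',F['mid'],0)])
```

```text
t 4.25 pos [451.9 149.5 389.4] w 0.05214185688419398 F [-0.4  0.4  0.1] j7 [ 19.4   9.6 -48.3  99.1   7.4  74.6  36.2]
rot [28.8 -8.5 13.8] shift [ -28.4  111.8 -195.9] rows 6 per row [ 4.8 -1.4  2.3] [ -4.7  18.6 -32.6]
rot [0. 0. 0.] shift [  6.4  39.5 -69.3] rows 2 per row [0. 0. 0.] [  3.2  19.7 -34.6]
```

drive_tool --targets '[[[4.8,-1.4,2.3,-4.7,18.6,-32.6,110],[4.8,-1.4,2.3,-4.7,18.6,-32.6,110],[4.8,-1.4,2.3,-4.7,18.6,-32.6,110],[4.8,-1.4,2.3,-4.7,18.6,-32.6,110],[4.8,-1.4,2.3,-4.7,18.6,-32.6,110]]]'

```text
time: 4.67
tool_pos: [0.4319, 0.2368, 0.2259]
tool_rot: [[-0.977, 0.196, 0.081], [0.212, 0.884, 0.416], [0.01, 0.424, -0.906]]
force: [0.9, -0.2, -2.2]
gripper_width: 0.0487
gripper_force: 0.0
```

drive_tool --targets '[[[4.8,-1.4,2.3,-4.7,18.6,-32.6,110],[0,0,0,0,0,0,110],[0,0,0,0,0,0,110]]]'

```text
time: 4.92
tool_pos: [0.4252, 0.2548, 0.1923]
tool_rot: [[-0.985, 0.156, 0.074], [0.172, 0.853, 0.492], [0.014, 0.497, -0.867]]
force: [0.7, -0.1, 0.2]
gripper_width: 0.0485
gripper_force: 0.0
```

Run:
```python
from plan import *
import pickle
F=pickle.load(open('f.pkl','rb'))
legs([grasp('mid',F['mid'],0)])
s=arm.state();T=np.array(cm('wrist')['T_tool_cam']);m=cm('wrist');print(m,T)
im=arm.snapshot('wrist');im=np.ascontiguousarray(im[:,:,::-1])
def wproj(P):
    c=(np.array(s['tool_rot']).T@(np.array(P)-s['tool_pos']).T).T;c=(c-T[:3,3])@T[:3,:3]
    th=np.arctan2(np.hypot(c[:,0],c[:,1]),c[:,2]);ph=np.arctan2(c[:,1],c[:,0])
    return np.c_[m['cx']+m['fx']*th*np.cos(ph),m['cy']+m['fy']*th*np.sin(ph)]
p=F['mid'];Rm=rot(p[3],p[4])
for q in parts('mid'):
    for u in wproj(q@Rm.T+p[:3]): cv2.circle(im,tuple(int(round(v)) for v in u),2,(0,255,0),-1)
cv2.imwrite('pics/w1.png',im)
```

```text
t 4.92 pos [425.2 254.8 192.3] w 0.04849860116466354 F [ 0.7 -0.1  0.2] j7 [ 29.   25.3 -56.7 124.3 -10.3  25.5  66.6]
rot [ 0.  -0.8  0.7] shift [  4.6  46.  -68.1] rows 3 per row [ 0.  -0.3  0.2] [  1.5  15.3 -22.7]
{'fx': 297.3186396354542, 'fy': 297.3186396354542, 'cx': 253.90880370598387, 'cy': 190.94411697978768, 'T_tool_cam': array([[-0. , -1. , -0.3,  0.1],
       [ 1. , -0. ,  0. ,  0. ],
       [-0. , -0.3,  1. , -0.1],
       [ 0. ,  0. ,  0. ,  1. ]])} [[-0.  -1.  -0.3  0.1]
 [ 1.  -0.   0.   0. ]
 [-0.  -0.3  1.  -0.1]
 [ 0.   0.   0.   1. ]]
```

View pics/w1.png

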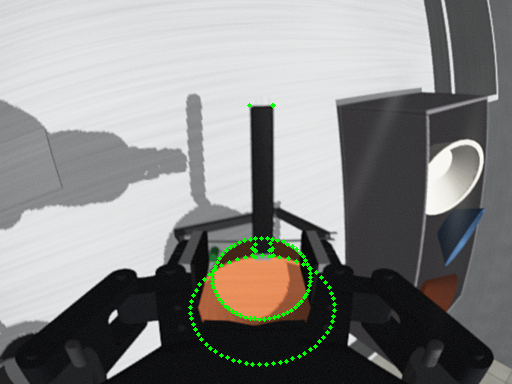

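The projected model meets the handle's end at (250–273,106) in the wrist picture, and the fingers straddle the handle. I'll go in and close.

drive_tool --targets '[[[0,-0.3,0.2,1.5,15.3,-22.7,110],[0,-0.3,0.2,1.5,15.3,-22.7,110],[0,-0.2,0.3,1.6,15.4,-22.7,110],[0,0,0,0,0,0,110]]]'

```text
time: 5.3
tool_pos: [0.4325, 0.3046, 0.1273]
tool_rot: [[-0.988, 0.128, 0.088], [0.155, 0.856, 0.493], [-0.012, 0.5, -0.866]]
force: [-0.7, -0.7, 0.7]
gripper_width: 0.0484
gripper_force: 0.0
```

drive_tool --targets '[[[0,0,0,0,0,0,255],[0,0,0,0,0,0,255],[0,0,0,0,0,0,255],[0,0,0,0,0,0,255],[0,0,0,0,0,0,255]]]' --force 100

```text
time: 5.72
tool_pos: [0.4328, 0.301, 0.1272]
tool_rot: [[-0.987, 0.133, 0.089], [0.16, 0.855, 0.493], [-0.01, 0.501, -0.865]]
force: [-2.3, -4.1, 8.9]
gripper_width: 0.0138
gripper_force: 97.5
```

drive_tool --targets '[[[0,0,0,-0.4,-2.5,4.3,255],[0,0,0,-0.9,-4.9,8.7,255],[0,0,0,-1.2,-7.4,13,255],[0,0,0,-1.8,-9.9,17.3,255],[0,0,0,-1.8,-9.9,17.3,255]]]'

```text
time: 6.13
tool_pos: [0.4242, 0.2658, 0.1867]
tool_rot: [[-0.987, 0.134, 0.084], [0.159, 0.856, 0.492], [-0.006, 0.499, -0.866]]
force: [0.7, -0.6, -2.6]
gripper_width: 0.0137
gripper_force: 97.2
```

drive_tool --targets '[[[0,0,0,-1.8,-9.9,17.3,255],[0,0,0,-0.4,-9.9,20,255],[0,0,0,0,0,20,255],[0,0,0,0,0,0,255],[0,0,0,0,0,0,255]]]'

```text
time: 6.55
tool_pos: [0.4235, 0.2462, 0.2438]
tool_rot: [[-0.987, 0.134, 0.088], [0.16, 0.856, 0.492], [-0.009, 0.5, -0.866]]
force: [1.0, 0.0, -4.5]
gripper_width: 0.0142
gripper_force: 97.3
```

```bash
cat > hold.py <<'E'
# fit held pan in the current pictures; gives pan pose in tool frame
from plan import *
import pickle
def hold(n,p0,free=(0,1,2,3,4)):
    M={}
    for c in('top','side'):
        arm.snapshot(c)
        r=[x for x in arm.trace(c,f'pan_{n}_center')]
        s=sil(n,c,p0);r=sorted(r,key=lambda x:-(x['mask']*s).sum()/(x['mask']+s).clip(0,1).sum())
        if r: M[c]=r[0]['mask'].astype(float);print(c,round(r[0]['score'],2),int(M[c].sum()),int(s.sum()))
    return M,*fit(n,M,p0,free)
E
python3 - <<'E'
from hold import *
F=pickle.load(open('f.pkl','rb'))
s=arm.state();print(s['time'],s['tool_pos']*1000,s['force'],s['torque'],s['gripper_width'])
p=F['mid'];Rt=np.array(s['tool_rot']);Rm=Rt@np.diag([1,-1,-1.])
e=R.from_matrix(Rm).as_euler('ZXY',degrees=True);print('yaw roll pitch by tool',e)
g=np.array(s['tool_pos'])-Rt[:,2]*.018;p0=np.r_[g-Rm@[.118,0,.075],e[0],e[1]];print(p0)
im={c:snap(c,f'{c}1.png') for c in('top','side')}
M,q,er=hold('mid',p0);print(q*[1e3,1e3,1e3,1,1],er)
for c in im:
    o=np.ascontiguousarray(im[c][:,:,::-1])
    cv2.drawContours(o,cv2.findContours((sil('mid',c,q)>.5).astype(np.uint8),0,2)[0],-1,(0,255,0),1);im[c]=o
cv2.imwrite('pics/hold1.png',cv2.resize(np.hstack([im['top'][100:350,60:360],im['side'][100:350,100:400]]),(800,333)))
E
```

```text
6.55 [423.5 246.2 243.8] [ 1.   0.  -4.5] [-0.9  0.5 -0. ] 0.014191395904181356
yaw roll pitch by tool [171.1 -30.    0.6]
[  0.5   0.3   0.2 171.1 -30. ]
top 0.7 4002 4486
[538.5 260.7 182.8 169.9 -31.2] 0.1142193609077814
```

View pics/hold1.png

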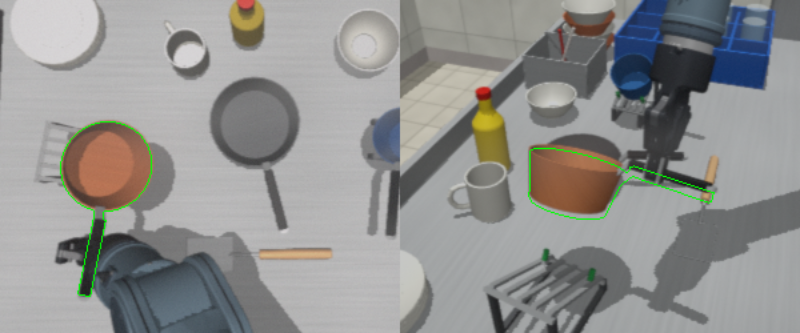

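The copper pan is clear of its drainer and held firmly, at (105,165) in the left half. Next: level it, turn it to 154.7° and hover it over the large pan.

```bash
cat >> hold.py <<'E'
def T4(Rm,p): T=np.eye(4);T[:3,:3]=Rm;T[:3,3]=p;return T
def toolfor(rel,x,y,z,yaw,roll=0): # rel = pan^-1 * tool
    T=T4(rot(yaw,roll),[x,y,z])@rel;return T[:3,3],T[:3,:3]
E
python3 - <<'E'
from hold import *
F=pickle.load(open('f.pkl','rb'));p=F['mid']
Rg=np.array([[-0.987,.133,.089],[.16,.855,.493],[-.01,.501,-.865]]);u,_,v=np.linalg.svd(Rg)
rel=np.linalg.inv(T4(rot(p[3],p[4]),p[:3]))@T4(u@v,[.4328,.301,.1272]);pickle.dump(rel,open('relmid.pkl','wb'));print(rel)
legs([toolfor(rel,.622,.011,.14,154.7)])
E
```

```text
[[ 1.   0.  -0.   0.1]
 [ 0.  -1.  -0.  -0. ]
 [-0.   0.  -1.   0.1]
 [ 0.   0.   0.   1. ]]
t 6.85 pos [422.2 247.4 242.7] w 0.013806809558824469 F [ 1.1 -0.2 -3.4] j7 [ 37.1  20.  -63.6 122.6 -13.7  32.3  69.2]
rot [-28.8   8.6 -15.8] shift [  96.7 -185.3  -43.5] rows 6 per row [-4.8  1.4 -2.6] [ 16.1 -30.9  -7.2]
```

drive_tool --targets '[[[-2.9,0.9,-1.6,9.7,-18.5,-2,255],[-2.9,0.9,-1.6,9.7,-18.5,-2,255],[-2.9,0.9,-1.6,9.7,-18.5,-2,255],[-2.9,0.9,-1.6,9.7,-18.5,-2,255],[-2.9,0.9,-1.6,9.7,-18.5,-2,255]]]'

```text
time: 7.27
tool_pos: [0.4716, 0.1542, 0.233]
tool_rot: [[-0.955, 0.289, 0.064], [0.296, 0.923, 0.247], [0.012, 0.255, -0.967]]
force: [0.8, -0.5, -3.7]
gripper_width: 0.0138
gripper_force: 97.9
```

drive_tool --targets '[[[-2.9,0.9,-1.6,9.7,-18.5,-6,255],[-2.9,0.9,-1.6,9.7,-18.5,-7,255],[-2.9,0.8,-1.6,9.7,-18.5,-7,255],[-2.8,0.8,-1.5,9.6,-18.5,-7,255],[-2.8,0.8,-1.5,9.5,-18.8,-7,255]]]'

```text
time: 7.68
tool_pos: [0.5199, 0.0619, 0.1985]
tool_rot: [[-0.906, 0.423, 0.009], [0.423, 0.906, -0.005], [-0.01, -0.001, -1.0]]
force: [0.2, 0.2, -2.6]
gripper_width: 0.0141
gripper_force: 97.8
```

drive_tool --targets '[[[0,0,0,0,0,0,255],[0,0,0,0,0,0,255],[0,0,0,0,0,0,255]]]'

```text
time: 7.93
tool_pos: [0.5191, 0.0632, 0.199]
tool_rot: [[-0.907, 0.422, 0.009], [0.422, 0.907, -0.001], [-0.009, 0.003, -1.0]]
force: [-0.3, 0.1, -3.0]
gripper_width: 0.0141
gripper_force: 97.9
```

Run:
```python
from hold import *
rel=pickle.load(open('relmid.pkl','rb'))
legs([toolfor(rel,.622,.011,.14,154.7)])
s=arm.state();P=T4(s['tool_rot'],s['tool_pos'])@np.linalg.inv(rel);e=R.from_matrix(P[:3,:3]).as_euler('ZXY',degrees=True)
p0=np.r_[P[:3,3],e[0],e[1]];print('by tool',p0*[1e3,1e3,1e3,1,1],e)
im={c:snap(c,f'{c}2.png') for c in('top','side')}
M,q,er=hold('mid',p0);print('fit',q*[1e3,1e3,1e3,1,1],er)
for c in im:
    o=np.ascontiguousarray(im[c][:,:,::-1])
    cv2.drawContours(o,cv2.findContours((sil('mid',c,p0)>.5).astype(np.uint8),0,2)[0],-1,(0,255,0),1);im[c]=o
cv2.imwrite('pics/hold2.png',cv2.resize(np.hstack([im['top'][100:350,60:360],im['side'][100:350,100:400]]),(800,333)))
```

```text
t 7.93 pos [519.1  63.2 199. ] w 0.014127283479626518 F [-0.3  0.1 -3. ] j7 [ 15.9  24.4 -35.1 107.9  17.7  52.6  37.5]
rot [-0.1  0.  -0.1] shift [-0.2 -1.2  0.2] rows 1 per row [-0.1  0.  -0.1] [-0.2 -1.2  0.2]
by tool [622.3  12.4 139.8 154.8  -0.1] [154.8  -0.1  -0. ]
top 0.74 3029 3687
side 0.56 2200 2515
fit [622.4  17.2 138.  154.6  -3.2] 0.395855160071772
```

View pics/hold2.png

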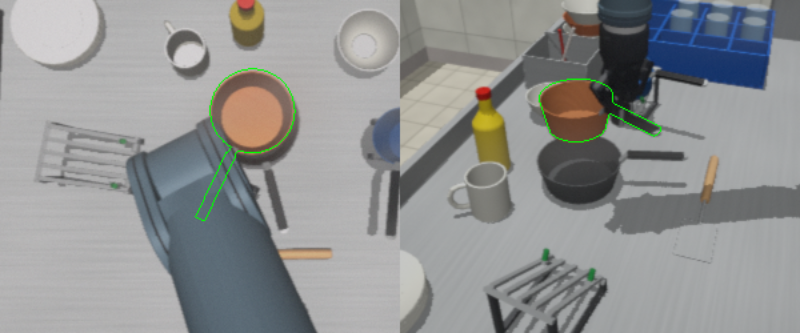

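The outline computed from the tool pose matches the held pan in both views: it is level and concentric with the large pan at (252,110) in the left half. I'll lower it.

drive_tool --targets '[[[0,0,0,-0.2,-1.2,-15,255],[0,0,0,0,0,-20,255],[0,0,0,0,0,-25,255],[0,0,0,0,0,-22,255],[0,0,0,0,0,-18,255]]]'

```text
time: 8.65
tool_pos: [0.5189, 0.0606, 0.0982]
tool_rot: [[-0.906, 0.424, 0.009], [0.423, 0.906, -0.003], [-0.01, 0.001, -1.0]]
force: [0.0, -0.5, -3.6]
gripper_width: 0.0138
gripper_force: 97.8
```

drive_tool --targets '[[[0,0,0,0,0,-10,255],[0,0,0,0,0,-8,255],[0,0,0,0,0,-6,255],[0,0,0,0,0,-3,255],[0,0,0,0,0,0,255]]]'

```text
time: 9.07
tool_pos: [0.5197, 0.0609, 0.0726]
tool_rot: [[-0.906, 0.423, 0.01], [0.423, 0.906, -0.003], [-0.011, 0.002, -1.0]]
force: [0.1, 0.5, -3.6]
gripper_width: 0.0137
gripper_force: 97.8
```

Run:
```python
from hold import *
rel=pickle.load(open('relmid.pkl','rb'))
legs([toolfor(rel,.622,.011,.004,154.7)]);print(arm.state()['torque'])
```

```text
t 9.07 pos [519.7  60.9  72.6] w 0.013680480925918335 F [ 0.1  0.5 -3.6] j7 [ 10.7  35.1 -28.8 112.5  27.   38.5  29.8]
rot [0.  0.1 0. ] shift [-0.8  1.2 -9.4] rows 1 per row [0.  0.1 0. ] [-0.8  1.2 -9.4]
[ 0.2  0.4 -0. ]
```

drive_tool --targets '[[[0,0,0,0,0,-2,255],[0,0,0,0,0,-2,255],[0,0,0,0,0,-1.5,255],[0,0,0,0,0,0,255]]]'

```text
time: 9.4
tool_pos: [0.5195, 0.0607, 0.067]
tool_rot: [[-0.906, 0.423, 0.01], [0.423, 0.906, -0.003], [-0.01, 0.002, -1.0]]
force: [-0.3, -0.2, -3.2]
gripper_width: 0.0136
gripper_force: 97.9
```

drive_tool --targets '[[[0,0,0,0,0,-1,255],[0,0,0,0,0,-1,255],[0,0,0,0,0,0,255]]]'

```text
time: 9.65
tool_pos: [0.5196, 0.0608, 0.065]
tool_rot: [[-0.906, 0.423, 0.01], [0.423, 0.906, -0.003], [-0.011, 0.002, -1.0]]
force: [0.2, -0.1, -2.0]
gripper_width: 0.014
gripper_force: 98.0
```

drive_tool --targets '[[[0,0,0,0,0,-1,255],[0,0,0,0,0,0,255]]]'

```text
time: 9.82
tool_pos: [0.5195, 0.061, 0.064]
tool_rot: [[-0.906, 0.423, 0.01], [0.423, 0.906, -0.003], [-0.011, 0.002, -1.0]]
force: [-1.3, -0.6, -1.3]
gripper_width: 0.0136
gripper_force: 98.2
```

drive_tool --targets '[[[0,0,0,0,0,-1,255],[0,0,0,0,0,0,255]]]'

```text
time: 9.98
tool_pos: [0.5193, 0.0612, 0.0635]
tool_rot: [[-0.906, 0.423, 0.01], [0.423, 0.906, -0.003], [-0.01, 0.001, -1.0]]
force: [-3.5, 1.0, 6.6]
gripper_width: 0.0137
gripper_force: 99.3
```

It touched at the expected height (TCP z 63.5 against 63.2 computed). I'll release gently and rise.

drive_tool --targets '[[[0,0,0,0,0,0,255],[0,0,0,0,0,0,110],[0,0,0,0,0,0,110],[0,0,0,0,0,0,110],[0,0,0,0,0,0,110]]]' --force 25

```text
time: 10.4
tool_pos: [0.5198, 0.0607, 0.063]
tool_rot: [[-0.906, 0.423, 0.011], [0.423, 0.906, -0.003], [-0.011, 0.002, -1.0]]
force: [-0.2, -0.1, 0.5]
gripper_width: 0.0486
gripper_force: 0.0
```

drive_tool --targets '[[[0,0,0,0,0,10,110],[0,0,0,0,0,25,110],[0,0,0,0,0,40,110],[0,0,0,0,0,40,110],[0,0,0,0,0,40,110]]]'

```text
time: 10.82
tool_pos: [0.5189, 0.061, 0.2202]
tool_rot: [[-0.906, 0.423, 0.01], [0.423, 0.906, -0.003], [-0.01, 0.002, -1.0]]
force: [1.8, -0.7, 0.5]
gripper_width: 0.0483
gripper_force: 0.0
```

drive_tool --targets '[[[0,0,2,0,-35,30,110],[0,0,2,0,-35,30,110],[0,0,2,0,-35,10,110],[0,0,2,0,-35,0,110],[0,0,2,0,-35,0,110]]]'

```text
time: 11.23
tool_pos: [0.5197, -0.1091, 0.2843]
tool_rot: [[-0.966, 0.257, 0.013], [0.257, 0.966, -0.002], [-0.013, 0.001, -1.0]]
force: [1.7, -0.2, -0.6]
gripper_width: 0.0487
gripper_force: 0.0
```

Run:
```python
from hold import *
F=pickle.load(open('f.pkl','rb'))
legs([grasp('small',F['small'],.08),grasp('small',F['small'],0)])
im={c:snap(c,f'{c}3.png') for c in('top','side')}
M,q,er=hold('mid',np.array([.622,.011,.004,154.7,0]),(0,1,2,3));print('fit mid',q*[1e3,1e3,1e3,1,1],er)
cv2.imwrite('pics/rel1.png',cv2.resize(np.hstack([im[c][100:350,100:400,::-1] for c in im]),(800,333)))
```

```text
t 11.23 pos [ 519.7 -109.1  284.3] w 0.04870544167156878 F [ 1.7 -0.2 -0.6] j7 [ 36.   19.1 -36.  101.8  12.6  62.4  70.9]
rot [-29.5   6.2   8.6] shift [-32.7 -86.5 -88.3] rows 5 per row [-5.9  1.2  1.7] [ -6.5 -17.3 -17.7]
rot [0. 0. 0.] shift [ -4.1 -39.8 -69.3] rows 2 per row [0. 0. 0.] [ -2.1 -19.9 -34.6]
top 0.65 2651 2723
side 0.71 1834 2249
fit mid [622.   11.9   4.2 153.9   0. ] 0.29743653532145203
```

View pics/rel1.png

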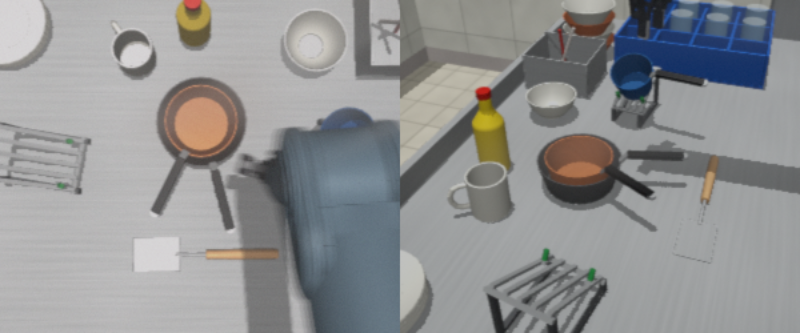

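The copper pan sits flat and centred in the large one at (200,122), and its handle at (168,188) is well away from the dark handle at (222,195). Now the small pan.

drive_tool --targets '[[[-5.9,1.2,1.7,-6.5,-17.3,-17.7,110],[-5.9,1.2,1.7,-6.5,-17.3,-17.7,110],[-5.9,1.2,1.7,-6.5,-17.3,-17.7,110],[-5.9,1.2,1.7,-6.5,-17.3,-17.7,110],[-5.9,1.3,1.8,-6.6,-17.3,-17.5,110]]]'

```text
time: 11.95
tool_pos: [0.4881, -0.1926, 0.1943]
tool_rot: [[-0.995, 0.088, -0.048], [0.1, 0.86, -0.501], [-0.003, -0.503, -0.864]]
force: [-0.6, 0.5, -1.6]
gripper_width: 0.0486
gripper_force: 0.0
```

drive_tool --targets '[[[0,0,0,0,0,0,110],[0,0,0,0,0,0,110],[0,0,0,0,0,0,110]]]'

```text
time: 12.2
tool_pos: [0.4881, -0.1927, 0.195]
tool_rot: [[-0.994, 0.092, -0.051], [0.105, 0.863, -0.495], [-0.002, -0.497, -0.868]]
force: [-0.4, -0.5, 0.3]
gripper_width: 0.0488
gripper_force: 0.0
```

Run:
```python
from hold import *
F=pickle.load(open('f.pkl','rb'))
legs([grasp('small',F['small'],0)])
s=arm.state();T=np.array(cm('wrist')['T_tool_cam']);m=cm('wrist')
im=arm.snapshot('wrist');im=np.ascontiguousarray(im[:,:,::-1])
def wproj(P):
    c=(np.array(s['tool_rot']).T@(np.array(P)-s['tool_pos']).T).T;c=(c-T[:3,3])@T[:3,:3]
    th=np.arctan2(np.hypot(c[:,0],c[:,1]),c[:,2]);ph=np.arctan2(c[:,1],c[:,0])
    return np.c_[m['cx']+m['fx']*th*np.cos(ph),m['cy']+m['fy']*th*np.sin(ph)]
p=F['small'];Rm=rot(p[3],p[4])
for q in parts('small'):
    for u in wproj(q@Rm.T+p[:3]): cv2.circle(im,tuple(int(round(v)) for v in u),2,(0,255,0),-1)
cv2.imwrite('pics/w2.png',im)
```

```text
t 12.2 pos [ 488.1 -192.7  195. ] w 0.04878949266365409 F [-0.4 -0.5  0.3] j7 [ 19.1  25.6 -26.3 112.5  47.3  61.5  48.5]
rot [-0.2  0.1  0.1] shift [ -5.3 -42.7 -68.3] rows 2 per row [-0.1  0.1  0. ] [ -2.6 -21.3 -34.2]
```

View pics/w2.png

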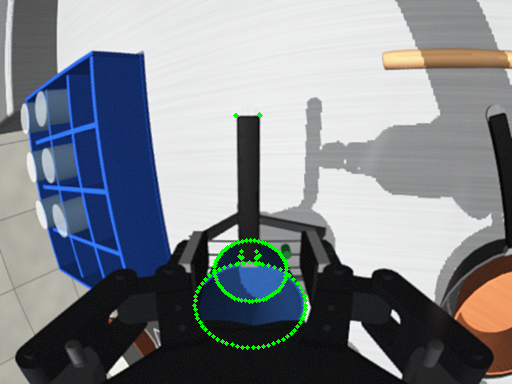

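The blue pan's handle end at (238–259,116) agrees with the model. I'll approach and grip.

drive_tool --targets '[[[-0.1,0,0,-1.8,-14.2,-22.8,110],[-0.1,0,0,-1.8,-14.2,-22.8,110],[0,0,0,-1.7,-14.3,-22.7,110],[0,0,0,0,0,0,110]]]'

```text
time: 12.58
tool_pos: [0.4792, -0.24, 0.124]
tool_rot: [[-0.994, 0.096, -0.058], [0.112, 0.859, -0.5], [0.002, -0.503, -0.864]]
force: [-1.4, -1.1, -0.3]
gripper_width: 0.0485
gripper_force: 0.0
```

drive_tool --targets '[[[0,0,0,0,0,0,255],[0,0,0,0,0,0,255],[0,0,0,0,0,0,255],[0,0,0,0,0,0,255],[0,0,0,0,0,0,255]]]' --force 100

```text
time: 13.0
tool_pos: [0.4826, -0.2358, 0.127]
tool_rot: [[-0.995, 0.092, -0.05], [0.105, 0.86, -0.5], [-0.003, -0.503, -0.864]]
force: [-2.0, 2.3, 5.3]
gripper_width: 0.0137
gripper_force: 97.9
```

Run:
```python
from hold import *
F=pickle.load(open('f.pkl','rb'));p=F['small'];s=arm.state()
rel=np.linalg.inv(T4(rot(p[3],p[4]),p[:3]))@T4(s['tool_rot'],s['tool_pos']);pickle.dump(rel,open('relsmall.pkl','wb'));print(rel*1e3)
u=rot(p[3],p[4])[:,2];print('axis',u*100)
legs([(np.array(s['tool_pos'])+.07*u+[0,.01,.04],np.array(s['tool_rot'])),toolfor(rel,.622,.011,.15,114.3)])
```

```text
[[ 1000.     -2.2    -1.9   106.2]
 [   -2.2 -1000.      3.2     0.6]
 [   -1.9    -3.2 -1000.     60. ]
 [    0.      0.      0.   1000. ]]
axis [ 5.2 49.7 86.6]
t 13.0 pos [ 482.6 -235.8  127. ] w 0.013714354836107865 F [-2.   2.3  5.3] j7 [ 20.5  31.8 -22.5 114.9  55.1  54.2  43.7]
rot [0. 0. 0.] shift [  3.6  44.8 100.6] rows 3 per row [0. 0. 0.] [ 1.2 14.9 33.5]
rot [ 25.4 -18.4 -58.3] shift [ 91.5 298.6 -17.5] rows 10 per row [ 2.5 -1.8 -5.8] [ 9.2 29.9 -1.8]
```

drive_tool --targets '[[[0,0,0,0.3,2.5,4.3,255],[0,0,0,0.5,5,8.7,255],[0,0,0,0.8,7.5,13,255],[0,0,0,1,10,17.3,255],[0,0,0,1,10,17.3,255]]]'

```text
time: 13.42
tool_pos: [0.4847, -0.2007, 0.187]
tool_rot: [[-0.994, 0.091, -0.054], [0.105, 0.86, -0.499], [0.001, -0.502, -0.865]]
force: [-0.1, 0.6, -2.9]
gripper_width: 0.0136
gripper_force: 97.6
```

drive_tool --targets '[[[0,0,0,0,9,30,255],[0,0,0,0,0,10,255],[1.7,-1.2,-3.9,6,20,-1,255],[1.7,-1.2,-3.9,6,20,-1,255],[1.7,-1.2,-3.9,6,20,-1,255]]]'

```text
time: 13.83
tool_pos: [0.5031, -0.132, 0.2234]
tool_rot: [[-0.949, 0.301, -0.09], [0.311, 0.86, -0.405], [-0.044, -0.412, -0.91]]
force: [0.7, 0.0, -1.5]
gripper_width: 0.0141
gripper_force: 97.8
```

drive_tool --targets '[[[1.7,-1.2,-3.9,6,20,-1,255],[1.7,-1.2,-3.9,6,20,-1,255],[1.7,-1.2,-3.9,6,20,-1,255],[1.7,-1.2,-3.9,6,20,-1,255],[1.7,-1.2,-3.9,6,20,-1,255]]]'

```text
time: 14.25
tool_pos: [0.5333, -0.0319, 0.218]
tool_rot: [[-0.784, 0.613, -0.101], [0.618, 0.752, -0.231], [-0.066, -0.243, -0.968]]
force: [0.1, 0.5, -2.2]
gripper_width: 0.0137
gripper_force: 97.7
```

drive_tool --targets '[[[1.7,-1.2,-3.9,6,20,-1,255],[1.7,-1.2,-3.9,6,20,-1,255],[1.7,-1.2,-3.9,6,20,-1,255],[1.7,-1.2,-3.9,6,20,-1,255],[1.7,-1.2,-3.9,6,20,-1,255]]]'

```text
time: 14.67
tool_pos: [0.5633, 0.0678, 0.2129]
tool_rot: [[-0.526, 0.849, -0.046], [0.85, 0.523, -0.058], [-0.025, -0.07, -0.997]]
force: [-0.2, -0.2, -2.3]
gripper_width: 0.014
gripper_force: 97.7
```

drive_tool --targets '[[[1.7,-1.2,-3.9,4,15,-1,255],[1.7,-1.2,-3.9,3,15,-1,255],[0,0,0,0,0,0,255],[0,0,0,0,0,0,255],[0,0,0,0,0,0,255]]]'

```text
time: 15.08
tool_pos: [0.57, 0.0961, 0.2111]
tool_rot: [[-0.41, 0.912, -0.009], [0.912, 0.41, 0.002], [0.005, -0.008, -1.0]]
force: [1.0, 0.1, -0.8]
gripper_width: 0.0139
gripper_force: 97.7
```

Run:
```python
from hold import *
rel=pickle.load(open('relsmall.pkl','rb'))
legs([toolfor(rel,.622,.011,.13,114.3)])
```

```text
t 15.08 pos [570.   96.1 211.1] w 0.013865634833135954 F [ 1.   0.1 -0.8] j7 [  7.3  28.1 -28.5  98.7  15.1  57.5  -2.4]
rot [-0.3 -0.4 -0. ] shift [  7.8  11.4 -21. ] rows 1 per row [-0.3 -0.4 -0. ] [  7.8  11.4 -21. ]
```

drive_tool --targets '[[[-0.2,-0.2,0,4,6,-10,255],[-0.1,-0.2,0,3.8,5.4,-11,255],[0,0,0,0,0,0,255],[0,0,0,0,0,0,255]]]'

```text
time: 15.42
tool_pos: [0.5772, 0.1092, 0.1888]
tool_rot: [[-0.41, 0.912, -0.004], [0.912, 0.41, -0.002], [-0.0, -0.005, -1.0]]
force: [-0.7, 0.5, -1.7]
gripper_width: 0.0142
gripper_force: 97.8
```

Run:
```python
from hold import *
rel=pickle.load(open('relsmall.pkl','rb'))
legs([toolfor(rel,.622,.011,.13,114.3)])
s=arm.state();P=T4(s['tool_rot'],s['tool_pos'])@np.linalg.inv(rel);e=R.from_matrix(P[:3,:3]).as_euler('ZXY',degrees=True)
p0=np.r_[P[:3,3],e[0],e[1]];print('by tool',p0*[1e3,1e3,1e3,1,1],e)
im={c:snap(c,f'{c}4.png') for c in('top','side')}
for c in im:
    o=np.ascontiguousarray(im[c][:,:,::-1])
    for n,p in(('small',p0),('mid',[.622,.012,.004,154.2,0])):
        cv2.drawContours(o,cv2.findContours((sil(n,c,p)>.5).astype(np.uint8),0,2)[0],-1,(0,255,0),1)
    im[c]=o
cv2.imwrite('pics/hold3.png',cv2.resize(np.hstack([im['top'][100:350,100:400],im['side'][100:350,100:400]]),(800,333)))
```

```text
t 15.42 pos [577.2 109.2 188.8] w 0.014177112676001254 F [-0.7  0.5 -1.7] j7 [  5.3  30.3 -27.8  98.7  16.7  55.4  -4.7]
rot [-0.1 -0.1 -0. ] shift [ 0.6 -1.7  1.2] rows 1 per row [-0.1 -0.1 -0. ] [ 0.6 -1.7  1.2]
by tool [621.3  12.8 128.6 114.3   0.1] [114.3   0.1  -0.1]
```

View pics/hold3.png

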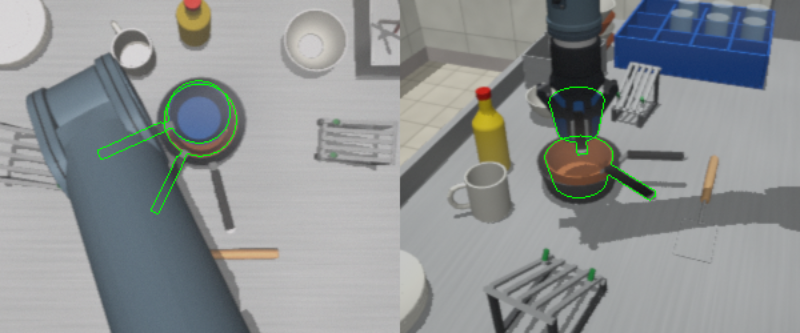

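The blue pan matches its predicted outline at (200,115) and sits over the copper pan. I'll lower it.

drive_tool --targets '[[[0,0,0,0.5,-1.5,-15,255],[0,0,0,0,0,-20,255],[0,0,0,0,0,-22,255],[0,0,0,0,0,-18,255],[0,0,0,0,0,-14,255]]]'

```text
time: 15.93
tool_pos: [0.5781, 0.1067, 0.1]
tool_rot: [[-0.408, 0.913, -0.002], [0.913, 0.408, -0.002], [-0.001, -0.003, -1.0]]
force: [0.2, 0.7, -2.7]
gripper_width: 0.0141
gripper_force: 97.7
```

drive_tool --targets '[[[0,0,0,0,0,-9,255],[0,0,0,0,0,-7,255],[0,0,0,0,0,-4,255],[0,0,0,0,0,-3,255],[0,0,0,0,0,0,255]]]'

```text
time: 16.35
tool_pos: [0.5787, 0.1072, 0.0783]
tool_rot: [[-0.409, 0.913, -0.001], [0.913, 0.409, -0.002], [-0.001, -0.002, -1.0]]
force: [0.2, -0.4, -2.0]
gripper_width: 0.014
gripper_force: 97.7
```

Run:
```python
from hold import *
rel=pickle.load(open('relsmall.pkl','rb'))
legs([toolfor(rel,.622,.011,.008,114.3)])
```

```text
t 16.35 pos [578.7 107.2  78.3] w 0.013985436398408574 F [ 0.2 -0.4 -2. ] j7 [  2.8  38.8 -24.2 102.3  21.9  43.8  -8.7]
rot [-0.1  0.1  0.1] shift [ -0.9   0.3 -10.3] rows 1 per row [-0.1  0.1  0.1] [ -0.9   0.3 -10.3]
```

drive_tool --targets '[[[0,0,0,-0.5,0,-2.5,255],[0,0,0,-0.4,0,-2.5,255],[0,0,0,0,0,-2,255],[0,0,0,0,0,0,255]]]'

```text
time: 16.68
tool_pos: [0.5774, 0.1072, 0.071]
tool_rot: [[-0.409, 0.913, -0.002], [0.913, 0.409, -0.002], [-0.001, -0.002, -1.0]]
force: [-0.1, -0.2, -1.3]
gripper_width: 0.0139
gripper_force: 97.7
```

drive_tool --targets '[[[0,0,0,0,0,-1,255],[0,0,0,0,0,-0.8,255],[0,0,0,0,0,0,255]]]'

```text
time: 16.93
tool_pos: [0.5777, 0.1074, 0.0695]
tool_rot: [[-0.409, 0.913, -0.001], [0.913, 0.409, -0.002], [-0.001, -0.002, -1.0]]
force: [0.6, -0.2, -0.4]
gripper_width: 0.0145
gripper_force: 97.9
```

drive_tool --targets '[[[0,0,0,0,0,-0.8,255],[0,0,0,0,0,0,255]]]'

```text
time: 17.1
tool_pos: [0.5778, 0.1076, 0.0688]
tool_rot: [[-0.409, 0.913, -0.001], [0.913, 0.409, -0.002], [-0.001, -0.002, -1.0]]
force: [-0.5, 1.4, 0.5]
gripper_width: 0.0141
gripper_force: 98.2
```

drive_tool --targets '[[[0,0,0,0,0,-0.8,255],[0,0,0,0,0,0,255]]]'

```text
time: 17.27
tool_pos: [0.5777, 0.1079, 0.0684]
tool_rot: [[-0.409, 0.912, -0.001], [0.912, 0.409, -0.001], [-0.001, -0.001, -1.0]]
force: [-2.0, 1.4, 5.2]
gripper_width: 0.0139
gripper_force: 98.8
```

It's seated, with TCP z 68.4 against the expected 68. I'll release, rise, move the arm away and look.

drive_tool --targets '[[[0,0,0,0,0,0,255],[0,0,0,0,0,0,120],[0,0,0,0,0,0,120],[0,0,0,0,0,0,120],[0,0,0,0,0,0,120]]]' --force 25

```text
time: 17.68
tool_pos: [0.5776, 0.1069, 0.0677]
tool_rot: [[-0.408, 0.913, -0.001], [0.913, 0.408, -0.002], [-0.001, -0.002, -1.0]]
force: [1.0, 0.2, 0.1]
gripper_width: 0.0454
gripper_force: 0.0
```

drive_tool --targets '[[[0,0,0,0,0,10,120],[0,0,0,0,0,25,120],[0,0,0,0,0,40,120],[0,0,0,0,0,40,120],[0,0,0,0,0,40,120]]]'

```text
time: 18.1
tool_pos: [0.5771, 0.1073, 0.2252]
tool_rot: [[-0.409, 0.913, -0.002], [0.913, 0.409, -0.002], [-0.001, -0.002, -1.0]]
force: [2.3, -1.0, 0.1]
gripper_width: 0.0451
gripper_force: 0.0
```

drive_tool --targets '[[[0,0,0,0,0,40,120],[0,0,0,0,0,40,120],[0,0,0,-15,35,10,120],[0,0,0,-15,35,0,120],[0,0,0,-15,35,0,120]]]'

```text
time: 18.52
tool_pos: [0.5326, 0.2132, 0.3151]
tool_rot: [[-0.407, 0.913, 0.002], [0.913, 0.407, -0.001], [-0.002, 0.001, -1.0]]
force: [0.7, 1.3, 0.2]
gripper_width: 0.0451
gripper_force: 0.0
```

drive_tool --targets '[[[0,0,0,-15,35,0,120],[0,0,0,-15,35,0,120],[0,0,0,-15,35,0,120],[0,0,0,-15,35,0,120],[0,0,0,0,0,0,120]]]'

```text
time: 18.93
tool_pos: [0.4664, 0.3609, 0.3142]
tool_rot: [[-0.42, 0.908, -0.003], [0.908, 0.42, 0.004], [0.005, -0.001, -1.0]]
force: [-0.7, 0.6, 0.3]
gripper_width: 0.0453
gripper_force: 0.0
```

Run:
```python
from hold import *
legs([])
im={c:snap(c,f'{c}5.png') for c in('top','side')}
for n,g in(('large',(.622,.011,0,194.7,0)),('mid',(.622,.012,.004,154.3,0)),('small',(.622,.011,.008,114.3,0))):
    M,q,er=hold(n,np.array(g),(0,1,3));print(n,q*[1e3,1e3,1e3,1,1],er)
cv2.imwrite('pics/end.png',cv2.resize(np.hstack([im[c][100:350,100:400,::-1] for c in im]),(800,333)))
```

```text
t 18.93 pos [466.4 360.9 314.2] w 0.0453363768649368 F [-0.7  0.6  0.3] j7 [-16.   24.3 -35.3  90.5  14.4  69.8 -29.1]
side 0.89 932 3060
large [623.6  11.1   0.  194.9   0. ] 2.318316081797526
top 0.76 1068 2721
side 0.8 488 2252
mid [620.4  11.6   4.  153.5   0. ] 5.231050416728365
top 0.59 1793 1719
side 0.78 962 1369
small [619.5  11.2   8.  113.4   0. ] 0.5219035781648557
```

View pics/end.png

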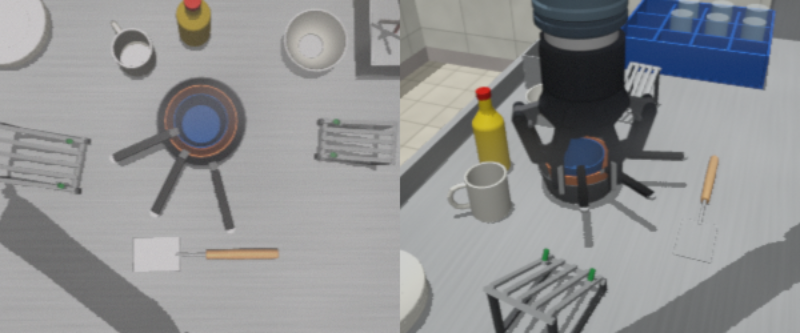

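The nest is concentric at (200,122), with the handles fanned at about 114°, 154° and 195°. Everything else is where it was, and the arm is clear.

```bash
python3 -c "
from cell import arm
print(arm.hand_in())"
```

```text
the job is handed in; nothing more can be done
None
```

The three pans are nested, middle in large and small in middle, with the handles fanned about 40° apart in the same direction; the large pan and the rest of the bench were not disturbed, and I handed the job in at about 19 s (no verdict was returned).

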